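Check the carrier-gas pressure with a push-on rod gauge

TASK

Take the orange rod gauge out of its black holder, push it straight down over the brass test stem in the middle of the gas manifold until it bottoms on the stem, and hold it there firmly for about two seconds, at about 14 N in all and never as much as 24 N, so that the gas pushes the white rod out. Then pull it off and stand it back upright in its holder, fully down, with the rod left out so that the reading can be taken. Do not touch the rod, and leave the other things on the bench where they are.

Things in the scene. Friction and masses are not known exactly. Their poses are not given: they have to be found in the camera images.
- gauge_grip (a point): The place to grip the gauge: on its axis, on the orange square barrel (20 x 20 mm, from 36 to 96 mm above the gauge's open lower end), 76 mm above that end. The gauge is loose, weighs about 120 g and stands upright in the holder at the start. z is up along the gauge, x and y are square to the barrel's flats.
- gauge_mouth (a point): Centre of the gauge's open lower end (mouth), 76 mm below gauge_grip on its axis, z along the gauge. It is a round steel chuck, 31 mm across at the flared mouth, 25 mm across from 7 to 36 mm up, with a round bore 15.4 mm wide (21 mm at the mouth).
- gauge_seat (a point): Centre of the flat seat at the end of the chuck's bore, inside the gauge, 30 mm above the mouth. It bottoms on the stem's rim. It seals properly from 8 N of pressing force in all, and is damaged above 24 N.
- gauge_rod (a joint): How far the white rod with red end stands out of the top of the barrel beyond its rest, in m: 0 at the start (red end then 100.5 mm above the mouth). The gas pushes it out 7 to 17 mm against a spring in the gauge, within about half a second; it then stays out by friction.
- holder_floor (a point): Centre of the floor of the round hole in the gauge's holder, a fixed black block 80 x 80 x 45 mm. The hole is 36 mm wide, 30 mm deep, open at the top; its floor is 15 mm above the bench. The gauge's mouth rests on this floor.
- port_top (a point): Centre of the top face of the gas manifold, 35 mm above the bench, on the axis of the upright brass test stem, 12.4 mm across. The stem's rim stands 36 to 56 mm above this point, a different height each time and not measured: find it by feel. A steel pin 4.4 mm across stands 18 mm above the rim.
- port: The gas manifold: fixed aluminium block 56 x 150 x 35 mm, origin under its centre; two capped outlets, 22 mm wide, 24 mm high, 55 mm from the stem towards +y and -y. Gas holds the stem's pin up with 3 to 6.5 N. From 12 mm of overlap with the gauge on, the force rises by 0.35 N per mm to at most 6.5 N; at 30 mm the rim meets the seat, then the stem gives 1 mm per 10 N.
- screwdriver: Bystander: blue-handled screwdriver, 170 mm, lying between the holder and the manifold.
- wrench: Bystander: steel wrench, 160 mm, lying on the bench.
- tray: Bystander: white open tray, 100 x 140 x 35 mm.
- wash_bottle: Bystander: white bottle with blue cap, 64 mm wide, 150 mm high.
- septa_jar: Bystander: amber jar with green cap, 52 mm wide, 60 mm high.
- carton: Bystander: cardboard carton, 100 x 140 x 70 mm.
There are look-alikes about, which are no part of the job. Of the things that look like the part that bears gauge_grip, the smallest one is meant.

How it is judged:
By the outcome, as a careful person would: the job done as asked, in the order asked, and still so for the second after the job is handed in, with the robot touching nothing.
It also fails if it takes over 61 s, if anything falls off the work surface, if the arm or the gripper's body presses on something with over 40 N, if the wrist force passes 120 N, or if a joint passes its speed limit or range.

ROBOT

A 6-joint arm with a two-finger parallel gripper is mounted at the origin on the work surface. World frame = base frame: x ahead of the robot, y to its left, z up, the work surface at z = 0. Lengths are in m, angles in rad, forces in N, time in s.
With the tool pointing down it reaches from about 0.3 to 0.875 m from the base axis. Payload 4.2 kg.
Tool frame: the origin (TCP) lies at the very end of the fingers, on their centre line; the grasp point (between the pads) lies 19 mm behind it; z points along the fingers, y is the direction in which the jaws open and shut (so a half turn about z gives the same grasp; the last joint's range is limited). The gripper opens to 85 mm and grips with 20 to 120 N. Pads are 22 mm wide; open, the fingers measure 114 mm over their backs; the gripper's body (76 mm by 85 mm) begins 54 mm behind the grasp point. The pads swing forward as they close: fully open they stand 13 mm farther back than shut.
Start: joints at [-1.328, 0.32, 1.565, -0, 1.257, -0.02], TCP at [0.149, -0.555, 0.231] pointing down, gripper open.
Joint ranges: [-3.11, 3.11], [-0.84, 2.01], [0.21, 2.61], [-1.34, 4.49], [0.05, 2.63], [-2.56, 2.56]. Speed limits (rad/s): [2.57, 2.57, 3.14, 3.14, 3.14, 3.14].

INTERFACE

Orientations are given as a unit quaternion [x, y, z, w].
In Python, from plant import env gives the robot as it stands.
- The arm moves only by the tool carry_out, never from a script. Its argument "increments" is a list of rows, each a list of 7 numbers: the shift along the tool's x, y, z in m, then the turn, a rotation vector about the tool's x, y, z in rad, then the closure, from 0 (fully open) to 1 (shut). In form: [[tx, ty, tz, ax, ay, az, grip], ...]. A call has 1 to 12 rows; each row shifts and turns the commanded pose from where the row before left it, along the tool's axes as they then stand; what a row does not reach is not made up. A row lasts 1/10 s, in which the tool goes at most 50 mm and 8.59 degrees, less where a joint would pass 70% of its speed; a pose out of reach is approached as far as the arm can. A call with a gripper value outside its range is refused whole. The fingers move at their own pace and stop on an object; the grip force is fixed at half the most. Time passes only in rows, so rows that do not move let the fingers close. It gives the time, the measured TCP pose, the force and the opening at its end, in the units of the state.
- env.observe(): the state, without advancing time (a new reading comes with each control period).
- env.get_image(name): name is "scene" or "top"; returns a dict with "frame" (384x512x3 uint8, blue, green, red), "mtx" (3x3 intrinsics, pixels), "eye" and "attitude" of the camera in the world. Camera axes: x right, y down, z forward; pixel columns grow to the right and rows downward; lengths in m; the calibration is good to about 2 mm. A picture is of the moment at which its call begins. There is no depth.
- env.hand_in(): hands the job in, once; it reports no verdict.
The state is a dict: "time_s": time; "qpos": joint angles; "qd": joint speeds; "effort": joint torques, N m; "ee_pos": TCP position; "tool_rot": TCP orientation; "wrist_force": force on the tool from outside, world axes, zero at the start; "torque": the same for the moment, N m; "opening": finger opening in m.
Only numpy, scipy, OpenCV 4.12 (cv2) and the standard library are available. Lean on these libraries where they do the work, as an engineer would, in place of code of your own. Each camera call takes 0.05 s, during which the arm holds its last target. There are 200 camera calls.

## Working session

There is one attempt and no reset: what is moved stays moved. The work goes in short steps, Python scripts to look and compute and a tool call to move; the robot and the scene stay as the last step left them, time stands still between calls to the robot, and variables do not carry over. Pictures are saved under pics/ and viewed, about 8 in all and at most 12, crops included, and the job is handed in when it is done.

Besides the shell and the picture viewer there is one more tool, called as a command line: name --pt "numbers of a row" for each row, then --argument value for the rest. carry_out: Moves the arm, as the interface text tells. Its arguments: {"type":"object","properties":{"increments":{"type":"array"}},"required":["increments"]}

```bash
mkdir -p pics; cat > h.py <<'E'
import numpy as np, cv2
from scipy.spatial.transform import Rotation as R
from plant import env
def shot(n,fn):
    d=env.get_image(n); cv2.imwrite(fn,d["frame"]); np.save(fn+'.npy',d,allow_pickle=True); return d
def rot(a):
    a=np.array(a,float)
    return a if a.shape==(3,3) else (R.from_quat(a).as_matrix() if a.size==4 else R.from_rotvec(a).as_matrix())
def load(fn): return np.load(fn+'.npy',allow_pickle=True).item()
def ray(d,u,v):
    r=rot(d["attitude"])@np.linalg.solve(d["mtx"],[u,v,1]); return np.array(d["eye"]),r
def atz(d,u,v,z):
    e,r=ray(d,u,v); return e+r*(z-e[2])/r[2]
def proj(d,p):
    c=d["mtx"]@(rot(d["attitude"]).T@(np.array(p)-d["eye"])); return c[:2]/c[2]
E
python3 - <<'E'
from h import *
a=shot("scene","pics/s0.png");b=shot("top","pics/t0.png")
for d in(a,b): print(d["mtx"],d["eye"],d["attitude"])
print(env.observe())
E
```

```text
[[350.23648697   0.         256.16842962]
 [  0.         350.23648697 192.46923765]
 [  0.           0.           1.        ]] [0.84832104 0.40820378 0.79680609] [ 0.25650293  0.91748749 -0.29196044 -0.08474701]
[[434.80845541   0.         252.91508321]
 [  0.         434.80845541 196.47234866]
 [  0.           0.           1.        ]] [0.4355785  0.00722481 1.3799275 ] [ 0.7155298  -0.69710248  0.03389507 -0.03027138]
{'time_s': 0.1, 'qpos': array([-1.32800329e+00,  3.20257007e-01,  1.56552892e+00, -1.44458343e-05,
        1.25738500e+00, -1.99984765e-02]), 'qd': array([ 8.74967658e-05, -2.96482705e-03, -4.42613957e-03, -4.44925491e-04,
        2.03887016e-03, -1.22408009e-03]), 'effort': array([-1.93781607e-04, -4.16409159e+01, -2.34704286e+01, -3.92233471e-05,
        4.85550379e-03, -1.62040749e-05]), 'ee_pos': array([ 0.1492716 , -0.55486578,  0.23056056]), 'tool_rot': array([ 9.91379389e-01,  1.31020167e-01, -9.45528670e-05, -7.83483145e-04]), 'wrist_force': array([ 0.29253357, -0.54581859, -0.56782626]), 'torque': array([-0.05504446,  0.03210795, -0.04455031]), 'opening': 0.0854191272767319}
```

View pics/s0.png

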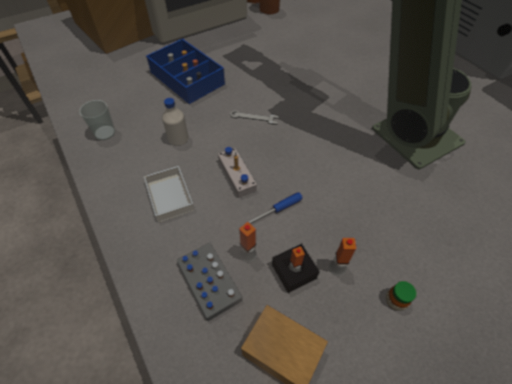

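View pics/t0.png

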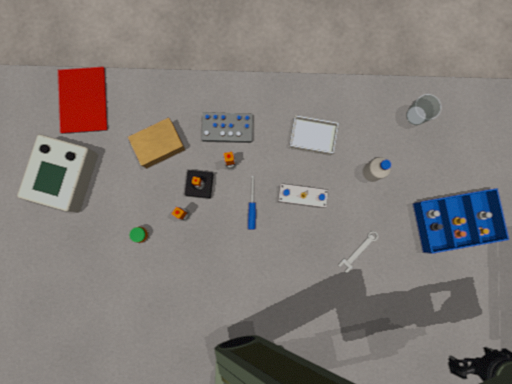

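Three orange candidates: scene (248,237), (297,260) and (345,252), which are top (230,158), (197,182) and (180,213). Only (297,260) stands in the black holder, and it looks the smallest. I'll confirm that in one enlarged crop.

```bash
python3 - <<'E'
from h import *
a=load("pics/s0.png");b=load("pics/t0.png")
A=cv2.resize(a["frame"][205:295,225:375],(800,480),interpolation=cv2.INTER_CUBIC)
L=cv2.resize(b["frame"][140:225,160:245],(400,400),interpolation=cv2.INTER_CUBIC)
cv2.imwrite("pics/c1.png",A[:, :])
B=cv2.resize(b["frame"][140:230,160:340],(800,400),interpolation=cv2.INTER_CUBIC)
cv2.imwrite("pics/c2.png",B)
for n,u,v,z in[("holder",199,184,.045),("gauge",196.5,181.5,.111),("other",230,158,.1),("port",302.5,195.5,.035)]: print(n,atz(b,u,v,z))
E
```

```text
holder [0.59144823 0.16940913 0.045     ]
gauge [0.59093511 0.16899917 0.111     ]
other [0.6654005  0.07337244 0.1       ]
port [ 0.5651831  -0.15211492  0.035     ]
```

View pics/c1.png

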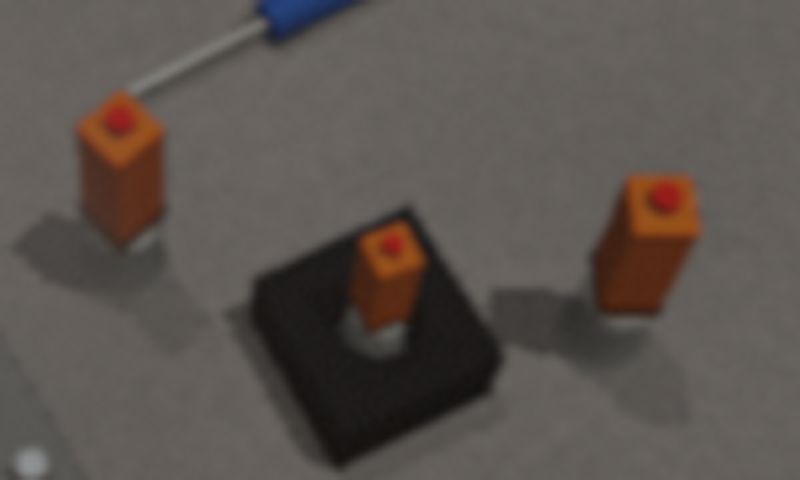

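View pics/c2.png

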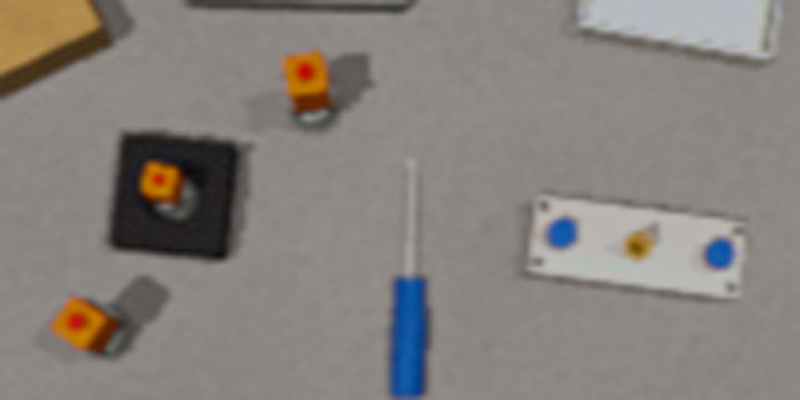

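The one in the holder is clearly the smallest: crop c1 (392,249), barrel about 20 mm against about 27 mm for the other two. Next I'll fit the barrel, holder and manifold silhouettes in both cameras.

```bash
cat > fit.py <<'E'
from h import *
from scipy.optimize import minimize
def box(x,y,yaw,sx,sy,z0,z1):
    c,s=np.cos(yaw),np.sin(yaw)
    return [(x+c*i*sx/2-s*j*sy/2,y+s*i*sx/2+c*j*sy/2,z) for i in(-1,1) for j in(-1,1) for z in(z0,z1)]
def sil(d,P,shape):
    q=np.array([proj(d,p) for p in P]); h=cv2.convexHull(q.astype(np.float32))
    m=np.zeros((shape[0]*4,shape[1]*4),np.uint8)
    cv2.fillPoly(m,[np.round((h+.5)*4*16-8).astype(np.int32)],255,shift=4)
    return cv2.resize(m,(shape[1],shape[0]),interpolation=cv2.INTER_AREA)/255.
def fit(views,masks,dims,x0):
    def cost(p):
        t=0
        for d,m in zip(views,masks):
            s=sil(d,box(p[0],p[1],p[2],*dims),m.shape); t+=np.abs(s-m).sum()/s.sum()
        return t
    S=np.array([x0]+[np.add(x0,v) for v in([.006,0,0],[0,.006,0],[0,0,.15])])
    r=minimize(cost,x0,method="Nelder-Mead",options=dict(initial_simplex=S,xatol=1e-5,fatol=1e-5))
    return r.x.round(4),round(r.fun,3)
def roi(m,d,p,w):
    u,v=proj(d,p).astype(int); o=np.zeros(m.shape); o[v-w:v+w,u-w:u+w]=m[v-w:v+w,u-w:u+w]; return o
def orange(d):
    f=d["frame"].astype(float); return np.clip((f[...,2]-f[...,0]-40)/50,0,1)
E
python3 - <<'E'
from fit import *
a=load("pics/s0.png");b=load("pics/t0.png")
def dark(d): return np.clip((60-d["frame"].max(2).astype(float))/30,0,1)
def white(d):
    f=d["frame"].astype(float); return (f.min(2)>150).astype(float)
for n,mf,dims,x0,w,c in[("gauge",orange,(.02,.02,.051,.111),[.591,.169,-.1],(16,9),.08),]:
    M=[roi(mf(d),d,[x0[0],x0[1],c],k) for d,k in zip((a,b),w)]
    for nm,i in(("scene",[0]),("top",[1]),("both",[0,1])): print(n,nm,[fit([ (a,b)[k] for k in i],[M[k] for k in i],dims,[x0[0],x0[1],y]) for y in(-.2,.2)])
# holder and port top face edges, top-view
for n,c in(("holder",[.591,.169,.045]),("port",[.565,-.152,.035])):
  for d,nm in((a,"s"),(b,"t")):
    u,v=proj(d,c).astype(int); f=d["frame"]; w=40
    g=cv2.cvtColor(f,cv2.COLOR_BGR2GRAY)[v-w:v+w,u-w:u+w]; print(n,nm,u,v,np.percentile(g,[2,10,30,50,70,90,98]), f[v+4,u+8],f[v-6,u-8])
E
```

```text
gauge scene [(array([ 0.5924,  0.1708, -0.6083]), np.float64(0.435)), (array([0.5908, 0.1694, 0.4695]), np.float64(0.445))]
gauge top [(array([ 0.5975,  0.1751, -0.1397]), np.float64(0.124)), (array([ 0.5972,  0.1745, -0.0986]), np.float64(0.121))]
gauge both [(array([ 0.5961,  0.174 , -0.239 ]), np.float64(0.681)), (array([0.5968, 0.1739, 0.1013]), np.float64(0.711))]
holder s 295 261 [ 22.  27.  84.  96.  97.  99. 101.] [20 21 23] [28 29 30]
holder t 199 184 [ 30.  55. 132. 135. 137. 139. 141.] [32 32 33] [37 36 51]
port s 237 167 [ 61.   91.   97.   98.5 100.  102.  134. ] [130 136 146] [127 132 142]
port t 302 195 [114. 133. 135. 136. 138. 154. 184.] [180 184 184] [176 180 184]
```

```bash
python3 - <<'E'
from fit import *
a=load("pics/s0.png");b=load("pics/t0.png")
def om(d):
    f=d["frame"].astype(float); return ((f[...,2]-f[...,0])/(f[...,2]+1)>.42).astype(float)*(f[...,2]>50)
x0=[.596,.173,-.12]
M=[roi(om(d),d,[x0[0],x0[1],.08],k) for d,k in zip((a,b),(18,10))]
for nm,i in(("scene",[0]),("top",[1]),("both",[0,1])): print("gauge",nm,fit([(a,b)[k] for k in i],[M[k] for k in i],(.02,.02,.051,.111),x0))
def hm(d):
    k=d is a; return (d["frame"].max(2)<(60 if k else 80)).astype(float)
x0=[.591,.169,-.08]
for i,d in enumerate((a,b)):
    m=roi(hm(d),d,[.591,.169,.03],32 if i==0 else 18); m=np.maximum(m,M[i])
    m=cv2.morphologyEx(m,cv2.MORPH_CLOSE,np.ones((9,9)))
    m=cv2.morphologyEx(m,cv2.MORPH_OPEN,np.ones((5,5))) if i else m
    print("holder",i,m.sum(),fit([d],[m],(.08,.08,0,.045),x0),fit([d],[m],(.08,.08,0.0449,.045),x0))
# port top face
x0=[.565,-.152,-.1]
for i,d in enumerate((a,b)):
    g=d["frame"].min(2); f=d["frame"].astype(float)
    m=((g>(112 if i==0 else 155))|((f[...,0]-f[...,2])>25)).astype(float)
    m=roi(m,d,[.565,-.152,.035],30); m=cv2.morphologyEx(m,cv2.MORPH_OPEN,np.ones((3,3)));m=cv2.morphologyEx(m,cv2.MORPH_CLOSE,np.ones((5,5)))
    cv2.imwrite(f"pics/m{i}.png",m*255)
    print("port",i,m.sum(),fit([d],[m],(.056,.15,.0345,.035),x0))
# stem: brass-ish pixels in c2 (638,244)
print("stem base/top cand", [atz(b,160+(638.5)/4.444-.5,140+244.5/4.444-.5,z) for z in(.081,.1)])
C=[cv2.resize(d["frame"][v-30:v+30,u-40:u+40],(400,300),interpolation=cv2.INTER_CUBIC) for d,u,v in((a,237,165),(b,302,195))]
cv2.imwrite("pics/c3.png",np.hstack(C))
E
```

```text
gauge scene (array([ 0.5924,  0.1708, -0.1828]), np.float64(0.076))
gauge top (array([ 0.597 ,  0.1743, -0.0888]), np.float64(0.133))
gauge both (array([ 0.5957,  0.1737, -0.0082]), np.float64(0.379))
holder 0 1463.0 (array([ 0.5954,  0.1727, -0.0765]), np.float64(0.035)) (array([ 0.6032,  0.1813, -0.1322]), np.float64(0.239))
holder 1 724.0 (array([ 0.5947,  0.171 , -0.0618]), np.float64(0.042)) (array([ 0.5931,  0.1688, -0.0688]), np.float64(0.065))
port 0 480.0 (array([ 0.5657, -0.1644, -0.1017]), np.float64(0.437))
port 1 683.0 (array([ 0.5664, -0.1552, -0.0924]), np.float64(0.221))
stem base/top cand [array([ 0.56376567, -0.14865283,  0.081     ]), array([ 0.56189061, -0.14637274,  0.1       ])][ WARN:0@3.322] global loadsave.cpp:1063 imwrite_ Unsupported depth image for selected encoder is fallbacked to CV_8U.
```

View pics/c3.png

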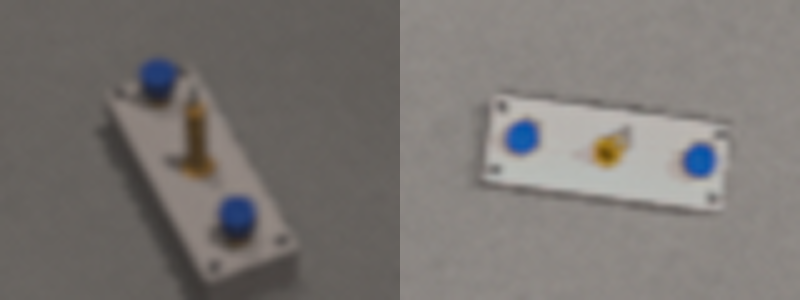

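Left (scene): stem from foot (197,172) to rim (194,103), caps (157,68) and (238,205). Right (top): stem (607,150), caps (522,137) and (699,160). I'll measure the stem axis from the cap centroids and the brass.

```bash
python3 - <<'E'
from fit import *
a=load("pics/s0.png");b=load("pics/t0.png")
for d,th,q in((a,25,[237,165]),(b,30,[302,195])):
    f=d["frame"].astype(float); m=((f[...,0]-f[...,2])>th).astype(np.uint8)
    n,l,s,c=cv2.connectedComponentsWithStats(m)
    k=[i for i in range(1,n) if abs(c[i]-q).max()<26 and s[i,4]>5]
    P=[atz(d,*c[i],.050) for i in k]; print([c[i].round(1) for i in k],[s[i,4] for i in k],np.round(P,4))
    if len(P)==2: print(" mid",np.mean(P,0).round(4),"dist",np.linalg.norm(P[0]-P[1]).round(4),"yaw",np.arctan2(*(P[0]-P[1])[:2]*[-1,1]) )
    br=((f[...,2]-f[...,0])/(f[...,2]+1)>.3); br=roi(br.astype(float),d,[.565,-.152,.055],12)
    y,x=np.nonzero(br); print(" brass",len(x),x.mean(),y.mean(),y.min(),y.max(),x.min(),x.max(),[atz(d,x.mean(),y.mean(),z).round(4) for z in(.055,.065,.08)])
E
```

```text
[array([228.1, 149.6]), array([244.1, 177.2])] [np.int32(39), np.int32(42)] [[ 0.5592 -0.2128  0.05  ]
 [ 0.5702 -0.1026  0.05  ]]
 mid [ 0.5647 -0.1577  0.05  ] dist 0.1107 yaw 3.0420311203484713
 brass 62 235.91935483870967 163.61290322580646 156 170 233 239 [array([ 0.5675, -0.152 ,  0.055 ]), array([ 0.5713, -0.1445,  0.065 ]), array([ 0.577 , -0.1332,  0.08  ])]
[array([286.1, 191.9]), array([321.7, 196.7])] [np.int32(38), np.int32(37)] [[ 0.5735 -0.0996  0.05  ]
 [ 0.5615 -0.2095  0.05  ]]
 mid [ 0.5675 -0.1545  0.05  ] dist 0.1105 yaw -0.1083774484703015
 brass 30 303.3 194.66666666666666 192 197 301 306 [array([ 0.5659, -0.1522,  0.055 ]), array([ 0.5649, -0.151 ,  0.065 ]), array([ 0.5634, -0.1491,  0.08  ])]
```

Stem axis is at about (0.566, −0.1545) and the gauge at about (0.595, 0.1725), yaw about −0.12; each agrees between cameras to 2–3 mm. I'll start moving: turn first, then travel to above the gauge.

carry_out --pt "0 0 0 0 0 -0.148 0" --pt "0 0 0 0 0 -0.148 0" --pt "0 0 0 0 0 -0.148 0" --pt "0 0 0 0 0 -0.148 0" --pt "0 0 0 0 0 -0.148 0" --pt "0 0 0 0 0 -0.148 0" --pt "0 0 0 0 0 -0.148 0" --pt "0 0 0 0 0 -0.148 0" --pt "0.043 0.0195 0 0 0 0 0" --pt "0.043 0.0195 0 0 0 0 0" --pt "0.043 0.0195 0 0 0 0 0" --pt "0.043 0.0195 0 0 0 0 0"

```text
time_s: 1.3
ee_pos: [0.2485, -0.3925, 0.2309]
tool_rot: [0.75, 0.662, 0.0, -0.0]
wrist_force: [0.4, -0.6, 0.6]
opening: 0.0853
```

carry_out --pt "0.043 0.0195 0 0 0 0 0" --pt "0.043 0.0195 0 0 0 0 0" --pt "0.043 0.0195 0 0 0 0 0" --pt "0.043 0.0195 0 0 0 0 0" --pt "0.043 0.0195 0 0 0 0 0" --pt "0.043 0.0195 0 0 0 0 0" --pt "0.043 0.0195 0 0 0 0 0" --pt "0.043 0.0195 0 0 0 0 0" --pt "0.043 0.0195 0 0 0 0 0" --pt "0.043 0.0195 0 0 0 0 0" --pt "0.043 0.0195 0 0 0 0 0" --pt "0.043 0.0195 0 0 0 0 0"

```text
time_s: 2.5
ee_pos: [0.5445, 0.0907, 0.2309]
tool_rot: [0.749, 0.662, -0.0, -0.0]
wrist_force: [0.9, -0.6, -0.7]
opening: 0.0852
```

carry_out --pt "0.0435 0.02 0 0 0 0 0" --pt "0.0435 0.02 0 0 0 0 0" --pt "0 0 0.03 0 0 0 0" --pt "0 0 0.03 0 0 0 0" --pt "0 0 0 0 0 0 0" --pt "0 0 0 0 0 0 0"

```text
time_s: 3.1
ee_pos: [0.5944, 0.1701, 0.1712]
tool_rot: [0.75, 0.662, -0.001, -0.0]
wrist_force: [-0.1, -0.1, 0.4]
opening: 0.0851
```

```bash
python3 - <<'E'
from h import *
a=shot("scene","pics/s1.png")
print(env.observe()["ee_pos"])
u,v=[int(x) for x in proj(a,[.595,.1725,.12])]
print(u,v)
cv2.imwrite("pics/c4.png",cv2.resize(a["frame"][v-50:v+50,u-65:u+65],(780,600),interpolation=cv2.INTER_CUBIC))
E
```

```text
[0.59515011 0.17019964 0.17245632]
298 249
```

View pics/c4.png

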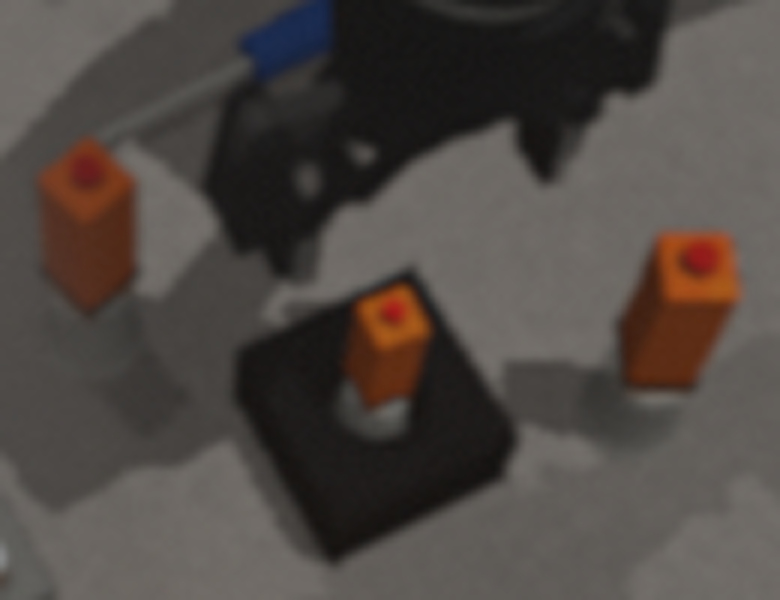

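Fingertips at crop (295,275) and (545,180) straddle the small gauge at (392,315), and the look-alikes are clear of them. Going down and closing.

carry_out --pt "0.002 0 0.02 0 0 0 0" --pt "0 0 0.02 0 0 0 0" --pt "0 0 0.02 0 0 0 0" --pt "0 0 0.02 0 0 0 0" --pt "0 0 0.0185 0 0 0 0" --pt "0 0 0 0 0 0 0" --pt "0 0 0 0 0 0 1" --pt "0 0 0 0 0 0 1" --pt "0 0 0 0 0 0 1" --pt "0 0 0 0 0 0 1" --pt "0 0 0 0 0 0 1" --pt "0 0 0 0 0 0 1"

```text
time_s: 4.35
ee_pos: [0.5953, 0.1724, 0.0737]
tool_rot: [0.75, 0.662, 0.001, 0.0]
wrist_force: [-0.7, -0.9, 4.7]
opening: 0.0192
```

carry_out --pt "0 0 0 0 0 0 1" --pt "0 0 0 0 0 0 1" --pt "0 0 0 0 0 0 1" --pt "0 0 0 0 0 0 1" --pt "0 0 0 0 0 0 1"

```text
time_s: 4.85
ee_pos: [0.5953, 0.1724, 0.0737]
tool_rot: [0.75, 0.662, 0.001, 0.0]
wrist_force: [-1.2, -0.9, 5.9]
opening: 0.0196
```

carry_out --pt "0 0 -0.005 0 0 0 1" --pt "0 0 -0.01 0 0 0 1" --pt "0 0 -0.01 0 0 0 1" --pt "0 0 -0.01 0 0 0 1" --pt "0 0 -0.015 0 0 0 1" --pt "0 0 -0.02 0 0 0 1" --pt "0 0 -0.02 0 0 0 1" --pt "0 0 -0.02 0 0 0 1" --pt "0 0 -0.01 0 0 0 1" --pt "0 0 0 0 0 0 1" --pt "0 0 0 0 0 0 1" --pt "0 0 0 0 0 0 1"

```text
time_s: 6.05
ee_pos: [0.5941, 0.172, 0.1915]
tool_rot: [0.75, 0.662, -0.001, -0.001]
wrist_force: [0.3, -0.7, -0.9]
opening: 0.0193
```

```bash
python3 - <<'E'
from fit import *
s=env.observe();print(s["ee_pos"],s["wrist_force"],s["torque"],s["opening"],s["tool_rot"])
a=shot("scene","pics/s2.png");b=shot("top","pics/t2.png")
for d,n in((a,"s"),(b,"t")): print(n,proj(d,[s["ee_pos"][0],s["ee_pos"][1],.192]))
u,v=[int(x) for x in proj(a,[.595,.1725,.17])]
cv2.imwrite("pics/c5.png",cv2.resize(a["frame"][v-50:v+50,u-65:u+65],(780,600),interpolation=cv2.INTER_CUBIC))
E
```

```text
[0.59405285 0.1720481  0.19149382] [ 0.26987786 -0.67802822 -0.86973008] [-0.04809862  0.0172054  -0.03785505] 0.01934427170252969 [ 7.49538525e-01  6.61959500e-01 -1.16188387e-03 -5.19297833e-04]
s [302.49292115 232.44337742]
t [191.8174746  176.67177846]
```

View pics/c5.png

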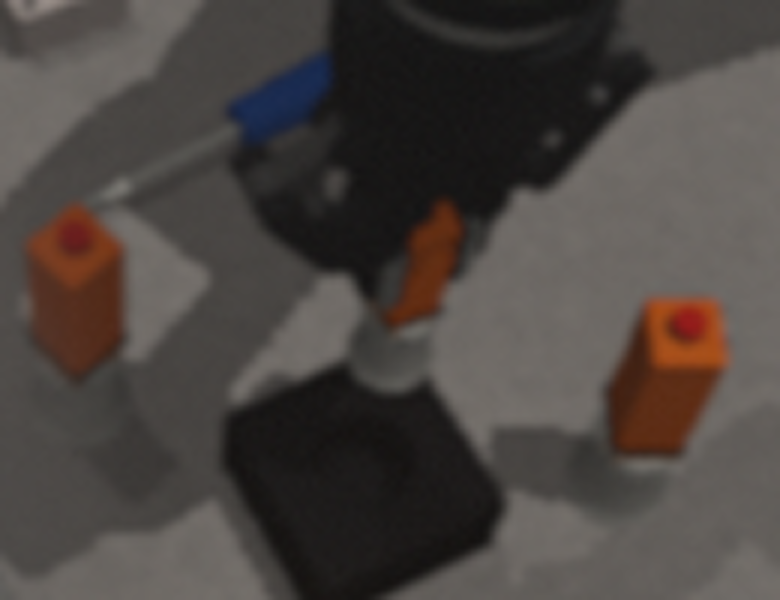

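The gauge is held upright: orange at crop (430,265), chuck at (393,350), and the empty hole below at (365,450). Carrying it to above the stem.

carry_out --pt "-0.02 0.001 0 0 0 0 1" --pt "-0.041 0.0015 0 0 0 0 1" --pt "-0.041 0.0015 0 0 0 0 1" --pt "-0.041 0.0015 0 0 0 0 1" --pt "-0.041 0.0015 0 0 0 0 1" --pt "-0.041 0.0015 0 0 0 0 1" --pt "-0.041 0.0015 0 0 0 0 1" --pt "-0.041 0.0015 0 0 0 0 1" --pt "-0.0205 0.001 0 0 0 0 1" --pt "0 0 0 0 0 0 1" --pt "0 0 0 0 0 0 1" --pt "0 0 0 0 0 0 1"

```text
time_s: 7.35
ee_pos: [0.5666, -0.1533, 0.1925]
tool_rot: [0.749, 0.662, -0.0, -0.0]
wrist_force: [0.1, 0.6, -0.9]
opening: 0.0195
```

```bash
python3 - <<'E'
from fit import *
s=env.observe();print(s["ee_pos"],s["wrist_force"],s["torque"])
a=shot("scene","pics/s3.png");b=shot("top","pics/t3.png")
u,v=[int(x) for x in proj(a,[.566,-.1545,.10])]; print(u,v)
e=s["ee_pos"]
for n,p in(("stemfoot",[.566,-.1545,.035]),("stem.09",[.566,-.1545,.09]),("mouth",[e[0],e[1],e[2]-.057]),("chucktop",[e[0],e[1],e[2]-.021])): print(n,proj(a,p).round(1), ((proj(a,p)-[u-40,v-30]+.5)*10-.5).round())
cv2.imwrite("pics/c6.png",cv2.resize(a["frame"][v-30:v+30,u-40:u+40],(800,600),interpolation=cv2.INTER_CUBIC))
E
```

```text
[ 0.56663969 -0.1532514   0.1924851 ] [ 0.05021391  0.63181027 -0.86400716] [ 0.02022493 -0.03116751 -0.01047949]
235 151
stemfoot [236.3 167.4] [417. 469.]
stem.09 [235.4 154.3] [409. 338.]
mouth [234.7 143. ] [401. 224.]
chucktop [234.1 132.9] [395. 124.]
```

View pics/c6.png

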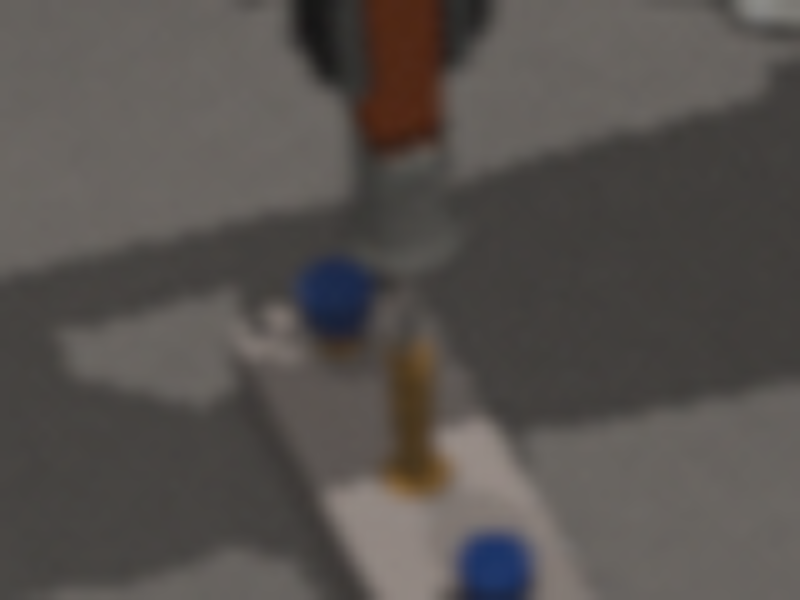

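The mouth, at crop (407,224), sits about 0.5 px to the right of the stem line (stem (413,410), rim (411,345), so rim z ≈ 0.087). I'll trim by 1–2 mm and lower it.

carry_out --pt "-0.0014 0.0009 0 0 0 0 1" --pt "0 0 0.005 0 0 0 1" --pt "0 0 0.006 0 0 0 1" --pt "0 0 0.006 0 0 0 1" --pt "0 0 0.006 0 0 0 1" --pt "0 0 0.006 0 0 0 1" --pt "0 0 0.006 0 0 0 1" --pt "0 0 0.004 0 0 0 1" --pt "0 0 0 0 0 0 1" --pt "0 0 0 0 0 0 1"

```text
time_s: 8.45
ee_pos: [0.5675, -0.1559, 0.1539]
tool_rot: [0.75, 0.662, 0.0, 0.0]
wrist_force: [-0.7, 0.1, -0.9]
opening: 0.0193
```

carry_out --pt "0 0 0.003 0 0 0 1" --pt "0 0 0.003 0 0 0 1" --pt "0 0 0.003 0 0 0 1" --pt "0 0 0.003 0 0 0 1" --pt "0 0 0 0 0 0 1" --pt "0 0 0 0 0 0 1"

```text
time_s: 9.05
ee_pos: [0.5674, -0.1558, 0.1417]
tool_rot: [0.75, 0.662, -0.0, -0.0]
wrist_force: [1.3, -0.6, -1.0]
opening: 0.0194
```

```bash
python3 - <<'E'
from fit import *
a=shot("scene","pics/s4.png")
s=env.observe();print(s["ee_pos"],s["wrist_force"],s["torque"])
u,v=[int(x) for x in proj(a,[.566,-.1545,.10])]
cv2.imwrite("pics/c7.png",cv2.resize(a["frame"][v-30:v+30,u-40:u+40],(800,600),interpolation=cv2.INTER_CUBIC))
E
```

```text
[ 0.56747062 -0.15583564  0.14184763] [-0.21815804 -0.02470423 -1.03909519] [-0.02370474  0.01174016 -0.00458581]
```

View pics/c7.png

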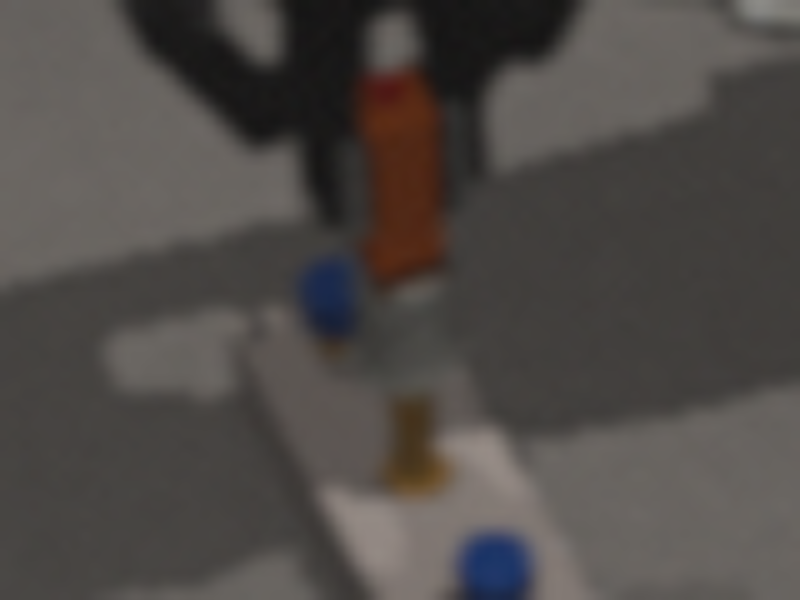

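The chuck, columns 360–462 (centre 411), is over the stem at 412, with no side force. Going down slowly, checking forces.

carry_out --pt "0 0 0.002 0 0 0 1" --pt "0 0 0.002 0 0 0 1" --pt "0 0 0.002 0 0 0 1" --pt "0 0 0.002 0 0 0 1" --pt "0 0 0 0 0 0 1"

```text
time_s: 9.6
ee_pos: [0.5672, -0.1557, 0.1334]
tool_rot: [0.75, 0.662, -0.0, -0.0]
wrist_force: [0.3, -0.3, -1.2]
opening: 0.0192
```

carry_out --pt "0 0 0.002 0 0 0 1" --pt "0 0 0.002 0 0 0 1" --pt "0 0 0 0 0 0 1"

```text
time_s: 9.9
ee_pos: [0.5675, -0.1558, 0.1297]
tool_rot: [0.75, 0.662, 0.0, 0.0]
wrist_force: [0.0, 0.7, -1.3]
opening: 0.0193
```

carry_out --pt "0 0 0.002 0 0 0 1" --pt "0 0 0.002 0 0 0 1" --pt "0 0 0 0 0 0 1"

```text
time_s: 10.2
ee_pos: [0.5675, -0.1558, 0.1258]
tool_rot: [0.75, 0.662, 0.0, 0.0]
wrist_force: [-0.3, 0.8, 0.5]
opening: 0.0195
```

carry_out --pt "0 0 0.002 0 0 0 1" --pt "0 0 0.002 0 0 0 1" --pt "0 0 0 0 0 0 1"

```text
time_s: 10.5
ee_pos: [0.5675, -0.1558, 0.1217]
tool_rot: [0.75, 0.662, 0.0, 0.0]
wrist_force: [-0.3, 1.3, 2.4]
opening: 0.0194
```

carry_out --pt "0 0 0.002 0 0 0 1" --pt "0 0 0.002 0 0 0 1" --pt "0 0 0 0 0 0 1"

```text
time_s: 10.8
ee_pos: [0.5675, -0.1558, 0.1177]
tool_rot: [0.75, 0.662, 0.0, 0.0]
wrist_force: [-0.4, 0.6, 3.5]
opening: 0.0198
```

carry_out --pt "0 0 0.002 0 0 0 1" --pt "0 0 0.001 0 0 0 1" --pt "0 0 0 0 0 0 1"

```text
time_s: 11.1
ee_pos: [0.5675, -0.1558, 0.1147]
tool_rot: [0.75, 0.662, 0.0, 0.0]
wrist_force: [0.0, 1.0, 3.7]
opening: 0.0198
```

carry_out --pt "0 0 0.001 0 0 0 1" --pt "0 0 0.001 0 0 0 1" --pt "0 0 0 0 0 0 1"

```text
time_s: 11.4
ee_pos: [0.5676, -0.1558, 0.1133]
tool_rot: [0.75, 0.662, 0.0, 0.0]
wrist_force: [-1.3, 2.1, 7.9]
opening: 0.0196
```

carry_out --pt "0 0 0.001 0 0 0 1" --pt "0 0 0.001 0 0 0 1" --pt "0 0 0 0 0 0 1"

```text
time_s: 11.7
ee_pos: [0.5678, -0.1559, 0.1126]
tool_rot: [0.75, 0.662, 0.0, 0.001]
wrist_force: [-1.6, 2.1, 13.3]
opening: 0.0195
```

carry_out --pt "0 0 0.001 0 0 0 1" --pt "0 0 0 0 0 0 1"

```text
time_s: 11.9
ee_pos: [0.5679, -0.156, 0.1122]
tool_rot: [0.75, 0.662, 0.001, 0.001]
wrist_force: [-3.1, 1.6, 16.8]
opening: 0.0194
```

Bottomed at TCP z ≈ 0.1137. It's a little over 14 N now, so I'll back off 1 mm and hold.

carry_out --pt "0 0 -0.001 0 0 0 1" --pt "0 0 0 0 0 0 1" --pt "0 0 0 0 0 0 1"

```text
time_s: 12.2
ee_pos: [0.5678, -0.1559, 0.1126]
tool_rot: [0.75, 0.662, 0.0, 0.001]
wrist_force: [-2.5, 1.5, 13.2]
opening: 0.0195
```

carry_out --pt "0 0 0 0 0 0 1" --pt "0 0 0 0 0 0 1" --pt "0 0 0 0 0 0 1" --pt "0 0 0 0 0 0 1" --pt "0 0 0 0 0 0 1" --pt "0 0 0 0 0 0 1" --pt "0 0 0 0 0 0 1" --pt "0 0 0 0 0 0 1"

```text
time_s: 13.0
ee_pos: [0.5678, -0.1559, 0.1126]
tool_rot: [0.75, 0.662, 0.0, 0.001]
wrist_force: [-2.6, 1.7, 14.4]
opening: 0.0195
```

carry_out --pt "0 0 0 0 0 0 1" --pt "0 0 0 0 0 0 1" --pt "0 0 0 0 0 0 1" --pt "0 0 0 0 0 0 1" --pt "0 0 0 0 0 0 1" --pt "0 0 0 0 0 0 1" --pt "0 0 0 0 0 0 1" --pt "0 0 0 0 0 0 1" --pt "0 0 0 0 0 0 1" --pt "0 0 0 0 0 0 1"

```text
time_s: 14.0
ee_pos: [0.5678, -0.1559, 0.1126]
tool_rot: [0.75, 0.662, 0.0, 0.001]
wrist_force: [-1.8, 1.1, 13.9]
opening: 0.0191
```

```bash
python3 - <<'E'
from fit import *
a=shot("scene","pics/s5.png")
s=env.observe();print(s["ee_pos"],s["wrist_force"],s["torque"])
u,v=[int(x) for x in proj(a,[.566,-.1545,.10])]
cv2.imwrite("pics/c8.png",cv2.resize(a["frame"][v-30:v+30,u-40:u+40],(800,600),interpolation=cv2.INTER_CUBIC))
E
```

```text
[ 0.56778147 -0.15594481  0.11260688] [-1.00801541  2.44671146 13.65200318] [0.36074477 0.5013528  0.04762319]
```

View pics/c8.png

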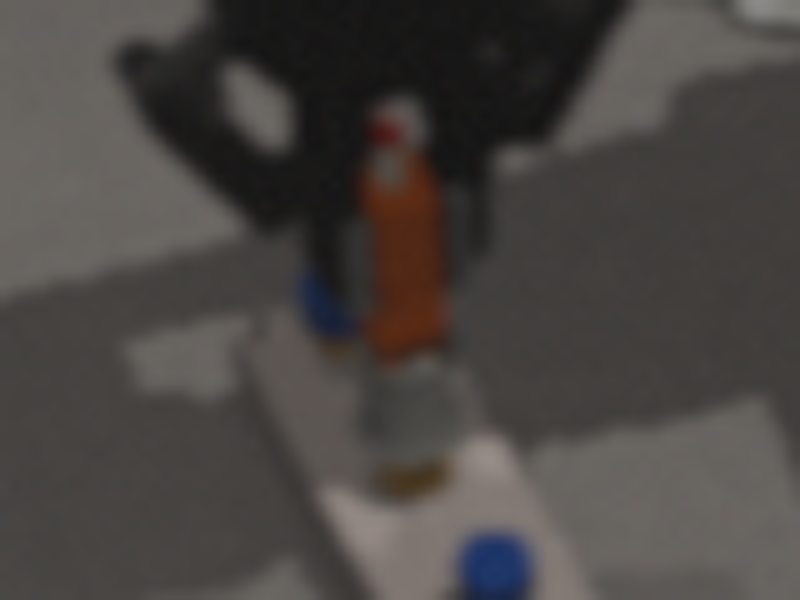

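The rod is out: red end at crop (385,130), with white shaft below it down to (395,175). The hold ran about 2.3 s at about 14–15 N. Pulling off straight up, then back over the holder.

carry_out --pt "0 0 -0.004 0 0 0 1" --pt "0 0 -0.006 0 0 0 1" --pt "0 0 -0.008 0 0 0 1" --pt "0 0 -0.008 0 0 0 1" --pt "0 0 -0.008 0 0 0 1" --pt "0 0 -0.01 0 0 0 1" --pt "0 0 -0.01 0 0 0 1" --pt "0 0 -0.01 0 0 0 1" --pt "0 0 -0.01 0 0 0 1" --pt "0 0 -0.008 0 0 0 1" --pt "0 0 0 0 0 0 1" --pt "0 0 0 0 0 0 1"

```text
time_s: 15.25
ee_pos: [0.5673, -0.1558, 0.1928]
tool_rot: [0.75, 0.662, -0.0, 0.0]
wrist_force: [-0.5, 0.2, -1.3]
opening: 0.0193
```

carry_out --pt "0.021 -0.001 0 0 0 0 1" --pt "0.041 -0.0015 0 0 0 0 1" --pt "0.041 -0.0015 0 0 0 0 1" --pt "0.041 -0.0015 0 0 0 0 1" --pt "0.041 -0.0015 0 0 0 0 1" --pt "0.041 -0.0015 0 0 0 0 1" --pt "0.041 -0.0015 0 0 0 0 1" --pt "0.041 -0.0015 0 0 0 0 1" --pt "0.021 -0.0015 0 0 0 0 1" --pt "0 0 0 0 0 0 1" --pt "0 0 0 0 0 0 1" --pt "0 0 0 0 0 0 1"

```text
time_s: 16.45
ee_pos: [0.5949, 0.1711, 0.1924]
tool_rot: [0.75, 0.662, -0.001, 0.0]
wrist_force: [0.2, 0.3, -0.7]
opening: 0.0193
```

carry_out --pt "0 0 0.015 0 0 0 1" --pt "0 0 0.02 0 0 0 1" --pt "0 0 0.02 0 0 0 1" --pt "0 0 0.015 0 0 0 1" --pt "0 0 0.01 0 0 0 1" --pt "0 0 0 0 0 0 1" --pt "0 0 0 0 0 0 1"

```text
time_s: 17.15
ee_pos: [0.5956, 0.1717, 0.1133]
tool_rot: [0.75, 0.662, 0.0, 0.0]
wrist_force: [0.1, -0.5, -0.8]
opening: 0.0193
```

carry_out --pt "0.0007 0 0.005 0 0 0 1" --pt "0 0 0.005 0 0 0 1" --pt "0 0 0.006 0 0 0 1" --pt "0 0 0.006 0 0 0 1" --pt "0 0 0.006 0 0 0 1" --pt "0 0 0.006 0 0 0 1" --pt "0 0 0 0 0 0 1" --pt "0 0 0 0 0 0 1"

```text
time_s: 17.95
ee_pos: [0.5953, 0.1729, 0.0786]
tool_rot: [0.75, 0.662, -0.0, -0.0]
wrist_force: [1.2, 0.2, -0.9]
opening: 0.019
```

carry_out --pt "0 0 0.002 0 0 0 1" --pt "0 0 0.002 0 0 0 1" --pt "0 0 0 0 0 0 1" --pt "0 0 0 0 0 0 1"

```text
time_s: 18.35
ee_pos: [0.5953, 0.173, 0.0748]
tool_rot: [0.75, 0.662, 0.0, 0.0]
wrist_force: [-0.3, 0.8, -0.8]
opening: 0.0194
```

carry_out --pt "0 0 0.001 0 0 0 1" --pt "0 0 0.001 0 0 0 1" --pt "0 0 0 0 0 0 1"

```text
time_s: 18.65
ee_pos: [0.5954, 0.173, 0.0737]
tool_rot: [0.75, 0.662, 0.0, 0.0]
wrist_force: [-1.6, -0.2, 5.1]
opening: 0.0193
```

On the floor: same height as at pick-up, 5 N. Opening and withdrawing straight up.

carry_out --pt "0 0 -0.001 0 0 0 1" --pt "0 0 0 0 0 0 0.6" --pt "0 0 0 0 0 0 0.4" --pt "0 0 0 0 0 0 0.2" --pt "0 0 0 0 0 0 0" --pt "0 0 0 0 0 0 0" --pt "0 0 0 0 0 0 0" --pt "0 0 0 0 0 0 0" --pt "0 0 0 0 0 0 0" --pt "0 0 0 0 0 0 0"

```text
time_s: 19.65
ee_pos: [0.5953, 0.173, 0.0738]
tool_rot: [0.75, 0.662, 0.0, 0.0]
wrist_force: [-0.1, -0.8, -0.4]
opening: 0.0854
```

carry_out --pt "0 0 -0.01 0 0 0 0" --pt "0 0 -0.015 0 0 0 0" --pt "0 0 -0.02 0 0 0 0" --pt "0 0 -0.02 0 0 0 0" --pt "0 0 -0.02 0 0 0 0" --pt "0 0 -0.02 0 0 0 0" --pt "0 0 -0.02 0 0 0 0" --pt "0 0 0 0 0 0 0" --pt "-0.04 0 0 0 0 0 0" --pt "-0.045 0 0 0 0 0 0" --pt "-0.045 0 0 0 0 0 0" --pt "0 0 0 0 0 0 0"

```text
time_s: 20.85
ee_pos: [0.5778, 0.0394, 0.1981]
tool_rot: [0.751, 0.66, -0.002, 0.0]
wrist_force: [-0.1, 1.1, 0.5]
opening: 0.0852
```

```bash
python3 - <<'E'
from fit import *
a=shot("scene","pics/s6.png");b=shot("top","pics/t6.png")
A=a["frame"]; s=cv2.resize(A[215:290,235:335],(560,420),interpolation=cv2.INTER_CUBIC)
t=cv2.resize(b["frame"][150:225,170:210],(224,420),interpolation=cv2.INTER_CUBIC)
cv2.imwrite("pics/c9.png",np.hstack([s,t]))
cv2.imwrite("pics/s6.png",A)
E
```

```text
(no output)
```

View pics/c9.png

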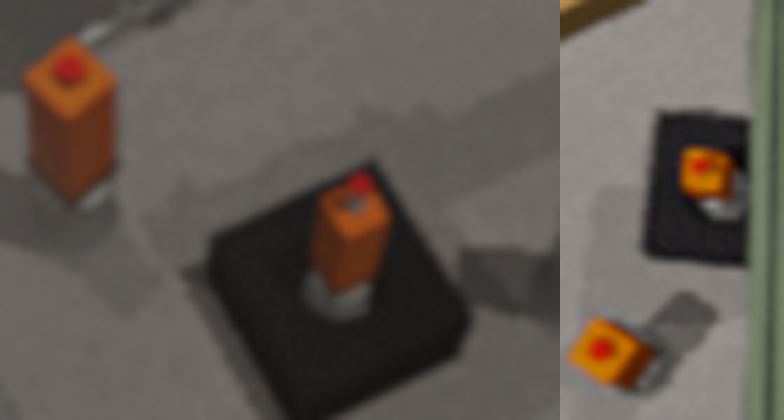

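The gauge stands upright and fully down in the hole, barrel top at crop (355,210). The rod is out with its red end at (360,183), and the neighbours haven't moved. Handing in.

```bash
python3 -c "
from plant import env
print(env.hand_in())"
```

```text
the job is handed in; nothing more can be done
None
```

The job is done and handed in at about 21 s. I took the smallest orange gauge, the one in the black holder, seated it on the brass stem and held it there, then stood it back in its holder with the rod out.

- **Pressing:** it bottomed at TCP z ≈ 0.1137. The hold lasted about 2.3 s at 14–15 N in all (wrist reading 13.2–14.4 N plus about 1 N of gauge weight). Just before the hold it read 16.8 N, about 18 N in all; I backed off 1 mm at once. That is the highest I read, below 24 N, but readings come only at the end of each move.
- **Return:** it touched the holder floor at TCP z 0.0737, the same height as when I gripped it. The last picture shows it upright in the hole with the red rod end out.
- **Other things:** the two look-alikes are unmoved in the last picture. I did not re-check the things further off, but the arm stayed above or clear of them. The gripper is open and touching nothing.
- **Disagreement:** the two cameras differed by 2–5 mm on the gauge and stem positions. I settled it with the close-up over the stem; side forces on the stem stayed about 3.5 N or less.

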